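# Pull a memory module and hold its contacts to the inspection camera

## Task

The computer on the test plate fails its memory check, so its memory module has to be inspected: press the slot's thumb latch down and outward until it lets the module go, lift the module up out of its slot, and present it in the air to the inspection camera, which looks down at a slant, with the middle of its contact edge on the lens axis 11 cm from the glass, the contacts down, the edge crosswise and either flat face square to the lens. Be gentle: pinch the module with less than 50 N, press on the latch and board with less than 40 N, do not knock the camera or its stand, and leave the other things where they are. Finish with the gripper holding the module still in front of the camera.

Things in the scene. Friction and masses are not known exactly. Their poses are not given: they have to be found in the camera images.
- board: Fixed green computer board on a grey 190 x 190 mm plate. Origin on the bench under its middle; board face at z = 20 mm. At its -x edge two memory slots along y, 22 mm apart, rails to z = 31: the outer (x = -68, y = 11 mm) holds the module, the inner is empty, its latch lying open. The cooler (top at z = 79 mm) stands 38 mm from the module's +x face.
- ram_center (a point): Centre, half-way up, of the loose memory module: a card 133 mm long (y), 44 tall (z), 8 thick (x) over its dark ribbed heat spreader, about 70 g; 47 mm above the bench when seated. The spreader reaches from 22 mm above to 12 mm below here, 114 mm long: pinch it there, mid-length, across 8 mm. Its lowest 6 mm stand in the slot with 0.5 mm play, so it may lean a few degrees.
- ram_contacts (a point): On the memory module, the middle of its row of gold contacts: 3 mm above its lower edge, 19 mm below ram_center along the module's z. Same axes as ram_center.
- latch (a joint): Angle (rad) of the grey thumb latch at the -y end of the occupied slot. 0 = closed, its hook in the module's notch; 0.62 = the stop; the module is free from about 0.3, well open from 0.4. Its ramp-shaped pad swings down and outward (board -y) about a level pivot 26 mm inward of and 17 mm below latch_pad, gives at 2 to 4 N and stays where it is left; its foot lifts this end of the module 3 to 5 mm.
- latch_pad (a point): On the upper face of the latch's thumb pad, a ramp 10 mm wide (board x) and 21 mm long (board y) that rises outward to an edge 4 mm farther out and 1.4 mm higher. Closed, this point is 44 mm above the bench, 21.5 mm beyond the module's end (board -y), whose top is 25 mm higher. Shut fingertips pressed straight down here to 13.5 mm below it turn the latch by about 0.45. Axes as the board's.
- focus (a point): Point on the lens axis 110 mm in front of the glass, where the middle of the contact edge must be held. Axes as the camera's: the module is square to the lens when its x, y and z axes lie along these (x and y together may be reversed).
- stand: Fixed stand of the camera, grey foot plate 95 x 125 x 12 mm on the bench; origin at the bench. Not to be touched.
- driver_y: Bystander: loose screwdriver with a yellow handle, 24 x 160 x 28 mm; origin under its middle.
- tin: Bystander: loose round tin of screws, 66 mm wide, 30 mm tall; origin under its middle.
- side_cut: Bystander: loose side cutters, 55 x 147 x 12 mm; origin under their middle.
- lens (a point): Fixed inspection camera: black and silver barrel, 37 mm thick, 86 mm long, looking down at a slant of 25 degrees. This point is the centre of the lens glass; it looks along its own -x; its y is level, its z the upright of its picture. The barrel lies on +x, the steel column (18 mm thick, 0.35 m high) some 80 mm behind the glass. Its height on the column differs from day to day.

How it is judged:
On the way, in this order (a step that is already met when the one before it is completed fails the run):
1. the latch is pressed open while the module still stands in its slot (value of joint latch above 0.35 rad and z of ram_contacts in the frame of board below 0.036 m), for 0.2 s.
2. the module is lifted clear of the slot in the gripper (z of ram_contacts in the frame of board above 0.06 m and contact force between ram and board below 0.1 N and contact force between the fingers and ram above 1 N), for 0.1 s.
At the end, for the whole second after the job is handed in: Gripper holds the module still in the air, touching neither board nor stand: middle of the contact edge within 12 mm of the point 110 mm before the glass, face square to the lens and edge crosswise within 0.15 rad, contacts down; latch open; bystanders within 20 mm of their places (distance between ram_contacts and focus below 0.012 m and angle between the x axis of ram_contacts and the x axis of focus, either way round below 0.15 rad and angle between the y axis of ram_contacts and the y axis of focus, either way round below 0.15 rad and angle between ram_contacts's own z axis and vertical below 0.7 rad and height (world z) of ram_contacts above 0.1 m and contact force between the fingers and ram above 1 N and contact force between ram and board below 0.1 N and contact force between ram and stand below 0.1 N and value of joint latch above 0.3 rad and distance of each of driver_y, tin, side_cut from where it was at the start of the episode below 0.02 m and linear speed of ram below 0.03 m/s); the arm keeps its last pose, push and grip.
It fails at once if the module is squeezed by the fingers with more than 50 N a side (contact force between the fingers and ram above 100 N).
It fails at once if the robot presses on the board or its latch with more than 40 N (contact force between any of the fingers, the arm and board above 40 N).
It fails at once if the robot or the module knocks against the camera or its stand (contact force between any of the arm, ram and stand above 1 N).
It fails at once if a bystander is pushed more than 20 mm out of its place (distance of any of driver_y, tin, side_cut from where it was at the start of the episode above 0.02 m).
It also fails if it takes over 48 s, if anything falls off the work surface, if the arm or the gripper's body presses on something with over 40 N, if the wrist force passes 120 N, or if a joint passes its speed limit or range.

## Robot

A 6-joint arm with a two-finger parallel gripper is mounted at the origin on a cart in front of the work surface, level with it; the furniture and walls round the work are solid. World frame = base frame: x ahead of the robot, y to its left, z up, the work surface at z = 0. Lengths are in m, angles in rad, forces in N, time in s.
With the tool pointing down it reaches from about 0.3 to 0.85 m from the base axis. Payload 5.4 kg.
Tool frame: the origin (TCP) lies between the finger pads; the fingertips stand 25 mm ahead of it and the grasp point (between the pads) lies 6 mm ahead of it (tips_ahead is the distance from the TCP to the fingertips, in m); z points along the fingers, y is the line along which they close (so a half turn about z gives the same grasp; the last joint's range is limited). The gripper opens to 85 mm and grips with 20 to 120 N. Pads are 22 mm wide; open, the fingers measure 114 mm over their backs; the gripper's body (76 mm by 85 mm) begins 54 mm behind the grasp point. The pads swing forward as they close: fully open they stand 13 mm farther back than shut.
Start: joints at [0.973, 0.158, 1.597, -0, 1.386, -0.21], TCP at [0.217, 0.532, 0.256] pointing down, gripper open.
Joint ranges: [-2.91, 2.91], [-0.94, 2.29], [0.18, 2.7], [-1.29, 4.43], [0.17, 2.64], [-3, 3]. Speed limits (rad/s): [2.57, 2.57, 3.14, 3.14, 3.14, 3.14].

## Interface

Orientations are given as a unit quaternion [x, y, z, w].
In Python, from bench import * gives the robot as it stands. The module is installed in compiled form; this text tells all that it offers.
- The arm moves only by the tool carry_out, never from a script. Its arguments are lists of equal length, an entry for each row: "twist": the turn, a rotation vector about the tool's x, y, z in degrees, a list of three; "xyz": the shift along the tool's x, y, z in mm, a list of three; "claw": the closure, from 0 (fully open) to 1 (shut). In form: {"twist": [[wx, wy, wz], ...], "xyz": [[x, y, z], ...], "claw": [claw, ...]}. A call has 1 to 8 rows; each row is the pose to reach, as a shift and turn from the pose commanded when the call began, along the tool's axes at that moment; what a row does not reach only later rows make up. A row lasts 1/12 s, in which the tool goes at most 41.7 mm and 7.16 degrees, less where a joint would pass 70% of its speed; a pose out of reach is approached as far as the arm can. A call with a gripper value outside its range is refused whole. The fingers move at their own pace and stop on an object; "newtons" is the grip in N (left out, the last holds). Time passes only in rows, so rows that repeat a pose let the fingers close. It gives the time, the measured TCP pose, the force, the opening and the grip force at its end, in the units of the state.
- sense(): the state, without advancing time (a new reading comes with each control period).
- read_camera(name): name is "scene" or "top"; returns (picture, depth): 480x640x3 uint8, red, green, blue; 480x640 float32, m along the optical axis (not along the pixel's ray), 0 where there is no reading.
- calibration(name): a dict with "fx", "fy", "cx", "cy" (pixels), "D" ([k1, k2, p1, p2, k3] as OpenCV has them; the pictures are not rectified), "T" (4x4, takes a point from camera to world coordinates). Camera axes: x right, y up, looking along -z (the intrinsics and any distortion apply to the point x, -y, -z); pixel columns grow to the right and rows downward; lengths in m; the calibration is good to about 2 mm. A picture is of the moment at which its call begins. calibration takes no time and is no camera call.
- finish_job(): hands the job in; it is judged then, once.
The state is a dict: "time_s": time; "joint_positions": joint angles; "joint_velocities": joint speeds; "joint_efforts": joint torques, N m; "tool_pos": TCP position; "ee_rot": TCP orientation; "ft_force": force on the tool from outside, world axes, zero at the start; "moment": the same for the moment, N m; "gripper_width": opening from 0.0 (shut) to 1.0 (fully open); "finger_force": force on a finger pad.
Only numpy, scipy, OpenCV 4.12 (cv2) and the standard library are available. Lean on these libraries where they do the work, as an engineer would, in place of code of your own. Each camera call takes 0.05 s, during which the arm holds its last target. There are 200 camera calls.

## Working session

There is one attempt and no reset: what is moved stays moved. The work goes in short steps, Python scripts to look and compute and a tool call to move; the robot and the scene stay as the last step left them, time stands still between calls to the robot, and variables do not carry over. Pictures are saved under pics/ and viewed, at most 10 in all, crops included, and the job is handed in when it is done.

Besides the shell and the picture viewer there is one more tool, called after "Call:" as a command line: name --argument value ..., lists and objects as JSON in quotes. carry_out: Moves the arm, as the interface text tells. Its arguments: {"type":"object","properties":{"twist":{"type":"array"},"xyz":{"type":"array"},"claw":{"type":"array"},"newtons":{"type":"number"}},"required":["twist","xyz","claw"]}

```bash
mkdir -p pics
cat > h.py <<'E'
from bench import *
import numpy as np, cv2
from scipy.spatial.transform import Rotation as R
def snap(n,f=None):
    im,d=read_camera(n); np.savez(f'{f or n}.npz',im=im,d=d); cv2.imwrite(f'pics/{f or n}.png',im[:,:,::-1]); return im,d
def ray(n,px,c=None):
    c=c or calibration(n); K=np.array([[c['fx'],0,c['cx']],[0,c['fy'],c['cy']],[0,0,1]])
    u=cv2.undistortPoints(np.array(px,float).reshape(-1,1,2),K,np.array(c['D'],float)).reshape(-1,2)
    T=np.array(c['T']); v=np.c_[u[:,0],-u[:,1],-np.ones(len(u))]@T[:3,:3].T
    return T[:3,3],v
def onz(n,px,z):
    o,v=ray(n,px); return o+v*((z-o[2])/v[:,2])[:,None]
def ond(n,px,d):  # depth image points
    o,v=ray(n,px); dd=np.array([d[int(round(p[1])),int(round(p[0]))] for p in px]); return o+v*dd[:,None]
def proj(n,P):
    c=calibration(n);K=np.array([[c['fx'],0,c['cx']],[0,c['fy'],c['cy']],[0,0,1]]);T=np.linalg.inv(np.array(c['T']))
    q=np.array(P,float).reshape(-1,3)@T[:3,:3].T+T[:3,3]; q=q*[1,-1,-1]
    return cv2.projectPoints(q,np.zeros(3),np.zeros(3),K,np.array(c['D'],float))[0].reshape(-1,2)
E
python3 - <<'E'
from h import *
snap('scene','s0');snap('top','t0')
for n in('scene','top'):
    c=calibration(n);print(n,c['fx'],c['cx'],c['cy'],c['D'],np.round(c['T'],3).tolist())
s=sense();print(s['time_s'],s['tool_pos'],s['ee_rot'],s['gripper_width'],s['ft_force'])
E
```

```text
scene 457.7576428516679 319.7114926551991 238.97823215702817 [0.00997926 0.         0.         0.         0.        ] [[0.537, 0.568, -0.624, -0.069], [-0.843, 0.345, -0.412, -0.394], [-0.019, 0.748, 0.664, 0.757], [0.0, 0.0, 0.0, 1.0]]
top 481.507998665314 316.89971076516855 238.71377221245757 [-0.04027578  0.          0.          0.          0.        ] [[-0.027, 0.991, -0.131, 0.375], [-1.0, -0.025, 0.019, -0.027], [0.016, 0.131, 0.991, 1.16], [0.0, 0.0, 0.0, 1.0]]
0.1 [0.21716939 0.53187453 0.25539973] [ 1.92678363e-01  9.81261599e-01 -7.83185099e-04 -3.29961529e-04] 1.000016122455258 [-0.30871905 -0.71433323 -0.21820302]
```

View pics/s0.png

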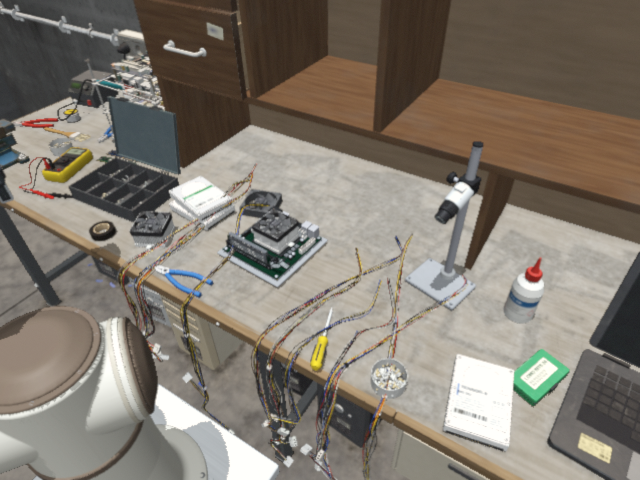

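View pics/t0.png

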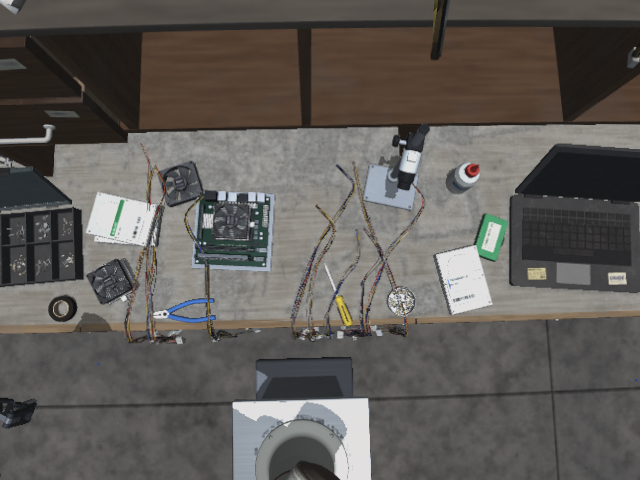

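The scene view shows the board at about (275,245) and the inspection camera at (455,200). The top view shows the board at (233,232), with the memory slots at its lower edge near row 262, and the camera barrel running from (420,130) to the lens near (404,185). I'll zoom in on the details next.

Run:
```python
import cv2,numpy as np
s=cv2.imread('pics/s0.png');t=cv2.imread('pics/t0.png')
def c(i,x,y,w,h,W,H): return cv2.resize(i[y:y+h,x:x+w],(W,H),interpolation=cv2.INTER_CUBIC)
a=c(t,185,185,95,90,400,379);b=c(s,215,200,115,90,400,313)
p=c(t,350,115,90,100,400,444);q=c(s,400,135,90,170,300,567)
def pad(i,h): return cv2.copyMakeBorder(i,0,h-i.shape[0],0,0,cv2.BORDER_CONSTANT)
cv2.imwrite('pics/z1.png',np.hstack([pad(a,400),pad(b,400)]))
cv2.imwrite('pics/z2.png',np.hstack([pad(p,570),pad(q,570)]))
```

```text
(no output)
```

View pics/z1.png

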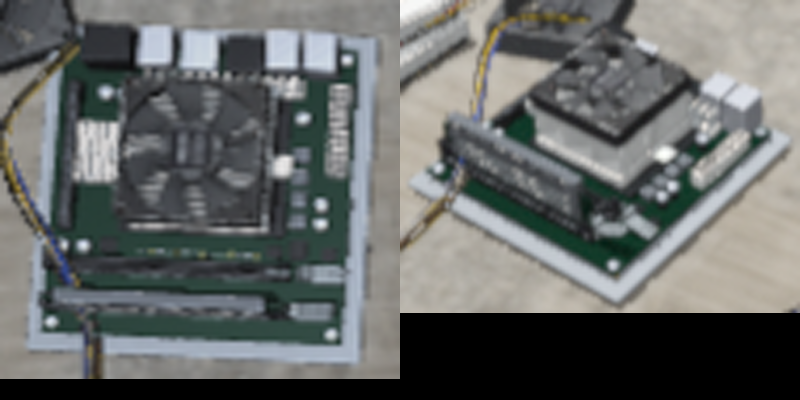

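View pics/z2.png

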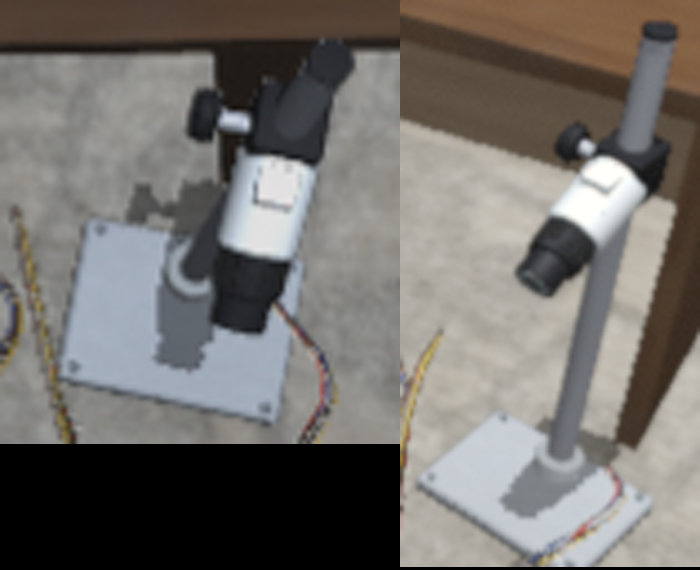

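The board zoom shows the plate corners clearly. It also shows the module's top edge (zoom (55,297) to (268,305)) and the closed latch at about (312,310), with the inner latch lying open at (322,273). The camera zoom shows the barrel, the foot plate corners and the glass at scene zoom (535,280).

```bash
cat >> h.py <<'E'
def tri(a,b):
    o1,v1=ray('top',a);o2,v2=ray('scene',b);out=[]
    for p,q in zip(v1,v2):
        A=np.c_[p,-q];s=np.linalg.lstsq(A,o2-o1,rcond=None)[0]
        P,Q=o1+s[0]*p,o2+s[1]*q;out.append(np.r_[(P+Q)/2,np.linalg.norm(P-Q)])
    return np.array(out)
E
python3 - <<'E'
from h import *
np.set_printoptions(precision=4,suppress=True)
zt=lambda l:[(185+x/4.2105-.4,185+y/4.2105-.4) for x,y in l]
zs=lambda l:[(215+(x-400)/3.478-.4,200+y/3.478-.4) for x,y in l]
T=zt([(28,348),(357,362),(382,40),(55,297),(268,305),(50,322),(331,334)])
S=zs([(412,182),(620,303),(792,137),(449,118),(583,185),(437,168),(613,265)])
print(tri(T,S))
t=np.load('t0.npz')['d'];s=np.load('s0.npz')['d']
print('top depth',ond('top',T,t));print('scene depth',ond('scene',S,s))
# stand plate corners
pt=lambda l:[(350+x/4.444-.4,115+y/4.444-.4) for x,y in l]
ps=lambda l:[(400+(x-400)/3.333-.4,135+y/3.333-.4) for x,y in l]
A=pt([(88,220),(62,378),(277,422),(100,230),(73,367),(266,408)]);B=ps([(503,413),(418,482),(560,575),(505,419),(431,480),(557,559)])
print('stand',tri(A,B)); print(onz('top',A,.012));print(onz('scene',B,.012))
C=pt([(240,328),(282,75)]);print(ond('top',C,t))
D=ps([(535,280),(600,200),(565,245)]);print(ond('scene',D,s))
E
```

```text
[[0.4655 0.2518 0.0114 0.0007]
 [0.4533 0.0659 0.0064 0.0008]
 [0.6369 0.0492 0.0162 0.0019]
 [0.4877 0.2252 0.0652 0.002 ]
 [0.481  0.1091 0.0661 0.0001]
 [0.4786 0.2377 0.021  0.0007]
 [0.4679 0.0798 0.0208 0.0009]]
top depth [[ 0.4653  0.2522  0.0106]
 [ 0.4526  0.0657  0.0126]
 [ 0.6417  0.0497 -0.0021]
 [ 0.488   0.2236  0.0692]
 [ 0.4818  0.1099  0.0591]
 [ 0.4788  0.2372  0.022 ]
 [ 0.4677  0.0789  0.0264]]
scene depth [[0.463  0.2482 0.0152]
 [0.4559 0.0677 0.003 ]
 [0.6493 0.0582 0.0025]
 [0.4853 0.224  0.0675]
 [0.483  0.1109 0.0637]
 [0.4774 0.2368 0.0223]
 [0.4663 0.079  0.0226]]
stand [[ 0.7108 -0.1857  0.007   0.0028]
 [ 0.6198 -0.1652  0.0082  0.0022]
 [ 0.5895 -0.2782  0.0148  0.0091]
 [ 0.7035 -0.1908  0.01    0.0007]
 [ 0.6259 -0.1717  0.0081  0.0019]
 [ 0.5969 -0.2722  0.0188  0.008 ]]
[[ 0.7086 -0.1838  0.012 ]
 [ 0.6196 -0.1657  0.012 ]
 [ 0.5923 -0.283   0.012 ]
 [ 0.7028 -0.1902  0.012 ]
 [ 0.6256 -0.172   0.012 ]
 [ 0.6003 -0.2773  0.012 ]]
[[ 0.7066 -0.1882  0.012 ]
 [ 0.6155 -0.1655  0.012 ]
 [ 0.5887 -0.2741  0.012 ]
 [ 0.7017 -0.1917  0.012 ]
 [ 0.6217 -0.1721  0.012 ]
 [ 0.6001 -0.2678  0.012 ]]
[[ 0.5943 -0.2202  0.2295]
 [ 0.7338 -0.26    0.1685]]
[[ 0.5959 -0.2206  0.2217]
 [ 0.6362 -0.2365  0.2568]
 [ 0.608  -0.2298  0.2417]]
```

Depth and triangulation agree to a few mm. Next I'll fit the module's top and the camera barrel from the depth clouds.

```bash
cat > cl.py <<'E'
from h import *
from scipy.optimize import least_squares
np.set_printoptions(precision=4,suppress=True)
def cloud(n,f):
    z=np.load(f);d=z['d'];r,c=np.nonzero(d>0);o,v=ray(n,np.c_[c,r]);return o+v*d[r,c][:,None],z['im'][r,c],np.c_[c,r]
if __name__=='__main__':
  cam=[]
  for n,f in(('top','t0.npz'),('scene','s0.npz')):
    P,I,u=cloud(n,f)
    yb=np.array([.066,.998]);xb=np.array([.998,-.066]);c=np.array([.554,.1526])
    q=np.c_[(P[:,:2]-c)@xb,(P[:,:2]-c)@yb,P[:,2]]
    m=(abs(q[:,0]+.068)<.014)&(abs(q[:,1]-.011)<.075)&(q[:,2]>.058)&(q[:,2]<.08)
    g=q[m];pf=np.polyfit(g[:,1],g[:,0],1)
    print(n,'module',m.sum(),'y',np.percentile(g[:,1],[0,2,50,98,100]),'x',np.percentile(g[:,0],[5,50,95]),'z',np.percentile(g[:,2],[5,50,95]),pf)
    m=(abs(q[:,0]+.068)<.008)&(q[:,1]>-.095)&(q[:,1]<-.062)&(q[:,2]>.03)
    print('latch',m.sum(),q[m][np.argsort(q[m][:,1])][:40:2].tolist() and np.round(q[m][np.argsort(q[m][:,1])],4))
    m=(P[:,0]>.57)&(P[:,0]<.7)&(P[:,1]>-.31)&(P[:,1]<-.18)&(P[:,2]>.19)&(P[:,2]<.33)
    g=P[m];w=I[m];print('barrel',m.sum(),g.min(0),g.max(0));cam.append(np.c_[g,w,np.full(len(g),n=='top')])
    np.save('barrel.npy',np.vstack(cam))
E
python3 cl.py
```

```text
top module 196 y [-0.0515 -0.0438  0.0108  0.0656  0.0751] x [-0.0732 -0.0696 -0.0656] z [0.062  0.0689 0.0731] [ 0.0039 -0.0696]
latch 32 [[-0.0669 -0.0801  0.0486]
 [-0.0712 -0.0799  0.0445]
 [-0.0731 -0.0795  0.0393]
 [-0.0683 -0.0792  0.0385]
 [-0.0694 -0.078   0.0495]
 [-0.0715 -0.0779  0.0471]
 [-0.0735 -0.0776  0.0435]
 [-0.0667 -0.0774  0.0451]
 [-0.0718 -0.0758  0.0494]
 [-0.0668 -0.0752  0.046 ]
 [-0.0735 -0.0751  0.0419]
 [-0.0686 -0.0747  0.0398]
 [-0.074  -0.0734  0.0473]
 [-0.0715 -0.0731  0.0454]
 [-0.0668 -0.0727  0.0447]
 [-0.0689 -0.0725  0.0416]
 [-0.074  -0.071   0.0466]
 [-0.0715 -0.0706  0.0444]
 [-0.0689 -0.0702  0.0414]
 [-0.0666 -0.0701  0.0417]
 [-0.0692 -0.0681  0.0432]
 [-0.0714 -0.068   0.0414]
 [-0.0736 -0.0679  0.0398]
 [-0.0665 -0.0675  0.0396]
 [-0.0738 -0.0658  0.0418]
 [-0.0715 -0.0657  0.0418]
 [-0.0669 -0.0655  0.0422]
 [-0.0691 -0.0655  0.0408]
 [-0.0717 -0.0635  0.0429]
 [-0.0735 -0.0629  0.0369]
 [-0.069  -0.0629  0.0386]
 [-0.0667 -0.0628  0.0389]]
barrel 1078 [ 0.5922 -0.2568  0.2204] [ 0.6946 -0.1956  0.3287]
scene module 252 y [-0.0461 -0.0446  0.0082  0.0659  0.07  ] x [-0.0753 -0.0731 -0.0672] z [0.0593 0.0679 0.0714] [ 0.0003 -0.0723]
latch 22 [[-0.0699 -0.0801  0.0464]
 [-0.0726 -0.0794  0.0451]
 [-0.0688 -0.0794  0.0482]
 [-0.0757 -0.079   0.0443]
 [-0.0741 -0.0778  0.0454]
 [-0.07   -0.0771  0.0448]
 [-0.0678 -0.0753  0.045 ]
 [-0.0708 -0.0749  0.0442]
 [-0.0739 -0.0746  0.0434]
 [-0.0758 -0.0734  0.0443]
 [-0.0718 -0.0727  0.0437]
 [-0.0682 -0.0726  0.0439]
 [-0.0759 -0.0704  0.0427]
 [-0.0675 -0.0688  0.0411]
 [-0.0705 -0.0683  0.0401]
 [-0.0759 -0.0672  0.0408]
 [-0.0714 -0.0661  0.0396]
 [-0.0677 -0.0659  0.0396]
 [-0.0688 -0.0639  0.0394]
 [-0.0722 -0.0639  0.0391]
 [-0.0747 -0.0628  0.0373]
 [-0.0741 -0.0627  0.0399]]
barrel 1515 [ 0.5891 -0.2563  0.1902] [ 0.6917 -0.1948  0.3295]
```

Run:
```python
from cl import *
B=np.load('barrel.npy')
def axis(p): 
    d=np.array([np.cos(p[2])*np.cos(p[3]),np.sin(p[2])*np.cos(p[3]),np.sin(p[3])]);return d
def setup(p):
    d=axis(p);yy=np.array([-np.sin(p[2]),np.cos(p[2]),0]);zz=np.cross(d,yy);o=np.array([.62,-.229,.235])+p[0]*yy+p[1]*zz;return d,yy,zz,o
w=(B[:,3:6].min(1)>110)
for sel in (None,1,0):
  m=w&((B[:,6]==sel) if sel is not None else True)&(B[:,0]<.68);P=B[m,:3]
  for fixp in(False,True):
    def f(p):
        p=p.copy(); 
        if fixp:p[3]=np.radians(25)
        d,yy,zz,o=setup(p);r=np.hypot((P-o)@yy,(P-o)@zz);return r-p[4]
    s=least_squares(f,[0,0,-.23,.436,.0185],loss='soft_l1',f_scale=.003);p=s.x
    if fixp:p[3]=np.radians(25)
    d,yy,zz,o=setup(p);print(sel,len(P),p[:2],np.degrees(p[2:4]),p[4],abs(s.fun).mean())
    if sel is None:
        Q=B[:,:3];t=(Q-o)@d;r=np.hypot((Q-o)@yy,(Q-o)@zz)
        k=r<.021
        for sv in(0,1):
            tt=t[k&(B[:,6]==sv)];print('front',np.percentile(tt,[0,.5,1,2,5]),np.histogram(tt,np.arange(-.05,.08,.005))[0])
        # front-face points: small r near front, from scene
        k=(r<.009)&(B[:,6]==0);print('face',np.sort(t[k])[:10],k.sum())
        t0=np.percentile(t[(r<.021)],.5);print('lens',o+d*t0,'axis',d, 'focus', o+d*(t0-.11))
```

```text
None 1134 [ 0.0035 -0.0209] [-8.0151 49.6374] 0.02339057941820531 0.005136070342496311
front [-0.0178 -0.0077  0.0012  0.0143  0.0303] [ 0  0  0  0  0  0  1  1  1  1  2  2  0  3  2  6 21 16 41 51 53 44 50 47
 41]
front [0.0032 0.0144 0.0189 0.0222 0.028 ] [ 0  0  0  0  0  0  0  0  0  0  1  0  2  2  9 19 21 29 50 55 38 66 45 33
 31]
face [0.06   0.0603 0.0617 0.0627 0.0633 0.0639 0.0644 0.0653 0.0655 0.0671] 12
lens [ 0.6372 -0.2279  0.2226] axis [ 0.6413 -0.0903  0.762 ] focus [ 0.5667 -0.218   0.1387]
None 1134 [ 0.0124 -0.0121] [-22.5524  25.    ] 0.02763794221446898 0.006474075020152845
front [-0.0317 -0.0317 -0.0317 -0.0316 -0.0309] [ 0  0  0 22 17  3  7  5  3  1  5  1  1  0  0  0  0  1  2  6  6 11 14 14
 14]
front [-0.0299 -0.0289 -0.0285 -0.0279 -0.0262] [ 0  0  0  0 10 14 11 13  9 11 13 10  8  6  7  5  4  3  4  3  3  5  5  4
  2]
face [-0.0317 -0.0309 -0.0307 -0.0305 -0.0296] 5
lens [ 0.603  -0.2085  0.2107] axis [ 0.837  -0.3476  0.4226] focus [ 0.5109 -0.1703  0.1642]
1 405 [ 0.0027 -0.0045] [-11.6363  27.7288] 0.017552360300251372 0.0015564041296404134
1 405 [ 0.0025 -0.003 ] [-11.3591  25.    ] 0.017486713655071942 0.0015865584119887043
0 729 [-0.0013 -0.0314] [13.7089 63.9397] 0.030441128925668397 0.004852527213858939
0 729 [ 0.3125 -0.0145] [-21.6523  25.    ] 0.3115246011981713 0.00664898323965486
```

Run:
```python
from cl import *
B=np.load('barrel.npy')
def setup(p):
    a,e=p[2],np.radians(25);d=np.array([np.cos(a)*np.cos(e),np.sin(a)*np.cos(e),np.sin(e)]);yy=np.array([-np.sin(a),np.cos(a),0]);zz=np.cross(d,yy);return d,yy,zz,np.array([.62,-.229,.235])+p[0]*yy+p[1]*zz
p=np.array([.0025,-.003,np.radians(-11.4),.0175])
br=B[:,3:6].min(1)>110
for it in range(4):
    d,yy,zz,o=setup(p);Q=B[:,:3];r=np.hypot((Q-o)@yy,(Q-o)@zz);t=(Q-o)@d
    k=br&(abs(r-p[3])<.007)&(t<.06)
    P=B[k,:3]
    s=least_squares(lambda p:np.hypot((P-setup(p)[3])@setup(p)[1],(P-setup(p)[3])@setup(p)[2])-p[3],p,loss='soft_l1',f_scale=.002);p=s.x
print('n',k.sum(),(B[k,6]==0).sum(),p[:2],np.degrees(p[2]),p[3],abs(s.fun).mean())
d,yy,zz,o=setup(p);r=np.hypot((Q-o)@yy,(Q-o)@zz);t=(Q-o)@d
for sv in(0,1):
    k=(r<.022)&(B[:,6]==sv);tt=t[k];print('t',np.sort(tt)[:15],np.histogram(tt,np.arange(-.05,.08,.005))[0])
    kk=k&~br;print([ (round(a,3),round(np.median(r[kk&(abs(t-a)<.0025)]),4)) for a in np.arange(-.03,.02,.005)])
for sv,c in((0,'scene'),(1,'top')):
    k=(B[:,6]==sv)&br&(r<.022)&(t<.06);g=B[k,:3];print(c,'silver off-axis mean y,z',((g-o)@yy).mean(),((g-o)@zz).mean())
print('o',o,'d',d)
```

```text
n 888 491 [ 0.0028 -0.0023] -11.45526398775094 0.01718785792893388 0.001397993715042116
t [-0.0306 -0.0304 -0.0302 -0.0302 -0.0301 -0.0301 -0.03   -0.03   -0.03
 -0.03   -0.0299 -0.0299 -0.0299 -0.0299 -0.0298] [ 0  0  0  8 80 35 36 58 51 49 43 68 53 49 54 56 50 42 46 54 51 47 53 41
 17]
[(np.float64(-0.03), np.float64(0.0098)), (np.float64(-0.025), np.float64(0.0114)), (np.float64(-0.02), np.float64(0.0115)), (np.float64(-0.015), np.float64(0.0121)), (np.float64(-0.01), np.float64(0.0141)), (np.float64(-0.005), np.float64(0.0146)), (np.float64(0.0), np.float64(0.0144)), (np.float64(0.005), np.float64(0.0146)), (np.float64(0.01), np.float64(nan)), (np.float64(0.015), np.float64(nan))]
t [-0.028  -0.0278 -0.0275 -0.0275 -0.0273 -0.0272 -0.0272 -0.0272 -0.0271
 -0.0268 -0.0267 -0.0264 -0.0262 -0.0261 -0.026 ] [ 0  0  0  0 23 32 31 33 43 41 44 42 44 49 51 47 45 45 51 49 44 49 48 24
 21]
[(np.float64(-0.03), np.float64(0.0111)), (np.float64(-0.025), np.float64(0.0111)), (np.float64(-0.02), np.float64(0.012)), (np.float64(-0.015), np.float64(0.0117)), (np.float64(-0.01), np.float64(0.0138)), (np.float64(-0.005), np.float64(0.0149)), (np.float64(0.0), np.float64(0.0143)), (np.float64(0.005), np.float64(0.0149)), (np.float64(0.01), np.float64(0.0183)), (np.float64(0.015), np.float64(0.0183))]
scene silver off-axis mean y,z -0.004365900094562816 0.011776709942354368
top silver off-axis mean y,z 0.0009291883095920463 0.012879176340089882
o [ 0.6215 -0.2265  0.2329] d [ 0.8883 -0.18    0.4226]
  return _methods._mean(a, axis=axis, dtype=dtype,
  ret = ret.dtype.type(ret / rcount)
```

```bash
cat >> h.py <<'E'
def plan(pos,yax,down=(0,0,-1)):
    s=sense();R0=R.from_quat(s['ee_rot']);z=np.array(down,float);z/=np.linalg.norm(z);y=np.array(yax,float);y-=z*(y@z);y/=np.linalg.norm(y)
    cur=R0.as_matrix()[:,1]
    if cur@y<0:y=-y
    R1=R.from_matrix(np.c_[np.cross(y,z),y,z])
    print('t',s['time_s'],'tcp',np.round(s['tool_pos'],4),'F',np.round(s['ft_force'],1),'w',round(s['gripper_width'],3),'j6',np.round(s['joint_positions'],2))
    print('xyz',np.round(R0.inv().apply(np.array(pos)-s['tool_pos'])*1000,1),'twist',np.round((R0.inv()*R1).as_rotvec(degrees=True),2))
XB=(.998,-.066,0);PAD=np.array([.4795,.0804,.044]);RAM=np.array([.4853,.1682,.047])
E
python3 -c "
from h import *
plan(PAD+[0,0,.085],XB)"
```

```text
t 0.1 tcp [0.2172 0.5319 0.2554] F [-0.3 -0.7 -0.2] w 1.0 j6 [ 0.97  0.16  1.6  -0.    1.39 -0.21]
xyz [-413.6 -318.5  126.8] twist [-9.000e-02  4.000e-02  7.157e+01]
```

Call:
carry_out --twist '[[0,0,7],[0,0,14],[0,0,21],[0,0,28],[0,0,35],[0,0,42],[0,0,49],[0,0,56]]' --xyz '[[-32,-24,5],[-64,-49,10],[-96,-74,20],[-128,-98,30],[-160,-123,40],[-192,-148,50],[-224,-172,60],[-256,-197,70]]' --claw '[1,1,1,1,1,1,1,1]'

```text
time_s: 0.77
tool_pos: [0.3802, 0.2514, 0.1857]
ee_rot: [0.633, 0.774, -0.0, -0.0]
ft_force: [0.1, -0.2, 0.0]
gripper_width: 0.0
finger_force: 0.0
```

```bash
python3 -c "
from h import *
plan(PAD+[0,0,.085],XB)"
```

```text
t 0.7667 tcp [0.3802 0.2514 0.1857] F [ 0.1 -0.2  0. ] w 0.0 j6 [ 0.32 -0.09  2.    0.    1.24  0.12]
xyz [-187.4   63.4   56.7] twist [-0.   -0.   15.24]
```

Call:
carry_out --twist '[[0,0,6],[0,0,12],[0,0,15.2],[0,0,15.2],[0,0,15.2],[0,0,15.2],[0,0,15.2],[0,0,15.2]]' --xyz '[[-37,12,11],[-74,25,22],[-111,38,33],[-150,50,45],[-187,63,57],[-187,63,57],[-187,63,57],[-187,63,57]]' --claw '[1,1,1,1,1,1,1,1]'

```text
time_s: 1.43
tool_pos: [0.4792, 0.0832, 0.129]
ee_rot: [0.728, 0.685, -0.0, -0.001]
ft_force: [0.1, -0.3, 1.0]
gripper_width: -0.002
finger_force: 0.0
```

Run:
```python
from h import *
plan(PAD+[0,0,.025],XB)
t,_=snap('top','t1');s,_=snap('scene','s1')
print(proj('top',[PAD,RAM+[0,0,.022]]),proj('scene',[PAD,RAM+[0,0,.022]]))
for n,i in(('top',t),('scene',s)):
    for q in proj(n,[PAD,sense()['tool_pos']-np.array([0,0,.025])]): cv2.circle(i,tuple(int(round(v)) for v in q),0,(255,0,0),-1)
a=cv2.resize(t[190:280,190:280],(400,400),interpolation=cv2.INTER_CUBIC);b=cv2.resize(s[190:280,225:315],(400,400),interpolation=cv2.INTER_CUBIC)
cv2.imwrite('pics/z3.png',np.hstack([a,b])[:,:,::-1])
```

```text
t 1.4333 tcp [0.4792 0.0832 0.129 ] F [ 0.1 -0.3  1. ] w -0.002 j6 [-0.08  0.07  1.96  0.    1.11 -0.02]
xyz [-2.8  0.5 60. ] twist [-0.07 -0.02  0.33]
[[261.7897296  258.29373425]
 [222.03644138 255.70890101]] [[278.09238417 265.12488926]
 [247.4078888  241.40611007]]
```

View pics/z3.png

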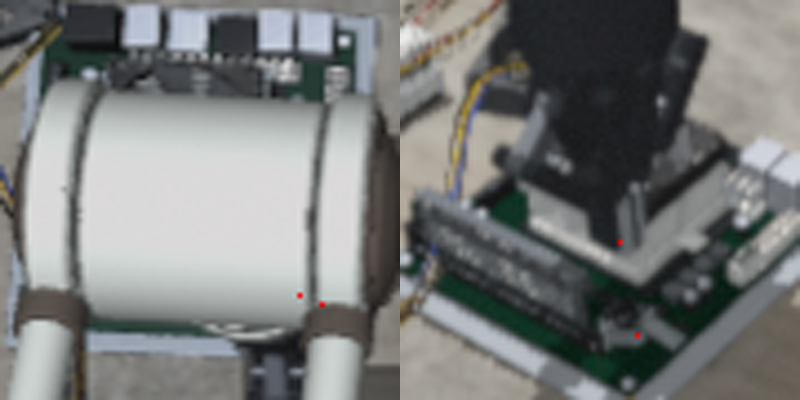

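The scene view shows the fingertip dot on the actual tips at zoom (620,242). The pad dot lies on the latch ramp at (638,335), so I can descend.

Call:
carry_out --twist '[[0,0,0.3],[0,0,0.3],[0,0,0.3],[0,0,0.3],[0,0,0.3],[0,0,0.3]]' --xyz '[[-3,0.5,20],[-3,0.5,40],[-3,0.5,54],[-3,0.5,58],[-3,0.5,61],[-3,0.5,61]]' --claw '[1,1,1,1,1,1]'

```text
time_s: 2.03
tool_pos: [0.48, 0.0807, 0.0687]
ee_rot: [0.729, 0.684, 0.0, 0.0]
ft_force: [-0.4, 1.1, 0.5]
gripper_width: 0.003
finger_force: 0.0
```

Call:
carry_out --twist '[[0,0,0],[0,0,0],[0,0,0],[0,0,0],[0,0,0],[0,0,0]]' --xyz '[[0,0,2],[0,0,4],[0,0,6],[0,0,8],[0,0,9],[0,0,9]]' --claw '[1,1,1,1,1,1]'

```text
time_s: 2.53
tool_pos: [0.4802, 0.08, 0.0593]
ee_rot: [0.73, 0.684, 0.0, 0.0]
ft_force: [1.3, -0.0, 1.2]
gripper_width: 0.002
finger_force: 0.5
```

Call:
carry_out --twist '[[0,0,0],[0,0,0],[0,0,0],[0,0,0],[0,0,0],[0,0,0]]' --xyz '[[0,0,1.5],[0,0,3],[0,0,4],[0,0,4.5],[0,0,4.5],[0,0,4.5]]' --claw '[1,1,1,1,1,1]'

```text
time_s: 3.03
tool_pos: [0.4801, 0.0798, 0.0549]
ee_rot: [0.73, 0.684, -0.0, 0.0]
ft_force: [-0.3, -3.7, 1.6]
gripper_width: 0.004
finger_force: 1.8
```

Call:
carry_out --twist '[[0,0,0],[0,0,0],[0,0,0],[0,0,0],[0,0,0]]' --xyz '[[0,0,-10],[0,0,-35],[0,0,-60],[0,0,-85],[0,0,-85]]' --claw '[1,1,1,1,1]'

```text
time_s: 3.45
tool_pos: [0.4832, 0.0804, 0.1454]
ee_rot: [0.73, 0.684, 0.003, 0.003]
ft_force: [0.8, 0.6, 1.1]
gripper_width: -0.0
finger_force: 0.0
```

Run:
```python
from cl import *
plan(RAM+[0,0,.085],XB)
snap('scene','s2')
P,I,u=cloud('scene','s2.npz');yb=np.array([.066,.998]);xb=np.array([.998,-.066]);c=np.array([.5525,.1527])
q=np.c_[(P[:,:2]-c)@xb,(P[:,:2]-c)@yb,P[:,2]]
m=(abs(q[:,0]+.07)<.007)&(q[:,1]>-.105)&(q[:,1]<-.062)&(q[:,2]>.026)
print(q[m][np.argsort(q[m][:,1])])
for a in(-.05,-.03,0,.03,.06):
    m=(abs(q[:,0]+.068)<.014)&(abs(q[:,1]-a)<.008)&(q[:,2]>.05)&(q[:,2]<.09);print(a,np.percentile(q[m][:,2],[80,95]) if m.any() else 0)
im=np.load('s2.npz')['im'];cv2.imwrite('pics/z4.png',cv2.resize(im[190:290,220:320],(600,600),interpolation=cv2.INTER_CUBIC)[:,:,::-1])
```

```text
t 3.45 tcp [0.4832 0.0804 0.1454] F [0.8 0.6 1.1] w -0.0 j6 [-0.08  0.05  1.95  0.    1.14 -0.02]
xyz [87.8 -3.7 13.5] twist [ 0.52 -0.05  0.08]
[[-0.0736 -0.1049  0.4667]
 [-0.076  -0.1048  0.466 ]
 [-0.0752 -0.1043  0.4672]
 [-0.0753 -0.1041  0.295 ]
 [-0.0768 -0.1038  0.3021]
 [-0.0644 -0.1031  0.4663]
 [-0.0691 -0.103   0.4663]
 [-0.0761 -0.1028  0.4655]
 [-0.0658 -0.1022  0.4666]
 [-0.0696 -0.1013  0.4661]
 [-0.0764 -0.1012  0.4669]
 [-0.0739 -0.1009  0.4659]
 [-0.0665 -0.1008  0.4665]
 [-0.071  -0.1005  0.4664]
 [-0.0673 -0.0994  0.4665]
 [-0.0691 -0.0989  0.467 ]
 [-0.071  -0.0984  0.4659]
 [-0.075  -0.0977  0.4656]
 [-0.0696 -0.0972  0.4668]
 [-0.0643 -0.0968  0.4665]
 [-0.076  -0.0964  0.4656]
 [-0.0683 -0.0962  0.4677]
 [-0.0749 -0.0958  0.2207]
 [-0.0723 -0.0955  0.4673]
 [-0.0746 -0.0954  0.4665]
 [-0.074  -0.0952  0.2223]
 [-0.0699 -0.0951  0.4648]
 [-0.0648 -0.0951  0.4663]
 [-0.0736 -0.095   0.2243]
 [-0.0719 -0.095   0.4655]
 [-0.0765 -0.095   0.2238]
 [-0.0766 -0.0949  0.4655]
 [-0.0692 -0.0947  0.4661]
 [-0.0714 -0.0947  0.2156]
 [-0.0759 -0.0945  0.4667]
 [-0.0741 
[... 7089 characters left out ...]
]
 [-0.066  -0.0663  0.4666]
 [-0.0684 -0.0662  0.4658]
 [-0.0706 -0.0662  0.4665]
 [-0.0769 -0.0657  0.4669]
 [-0.0696 -0.0655  0.4676]
 [-0.0737 -0.0654  0.0297]
 [-0.0744 -0.0654  0.466 ]
 [-0.0734 -0.0645  0.4671]
 [-0.0664 -0.0645  0.4663]
 [-0.0689 -0.0644  0.0316]
 [-0.0654 -0.0644  0.0318]
 [-0.071  -0.0643  0.4662]
 [-0.0751 -0.064   0.0332]
 [-0.0709 -0.0637  0.0359]
 [-0.0714 -0.0635  0.0299]
 [-0.0702 -0.0633  0.0383]
 [-0.0709 -0.0633  0.0325]
 [-0.0696 -0.0632  0.4671]
 [-0.0768 -0.0629  0.4646]
 [-0.073  -0.0627  0.037 ]
 [-0.0659 -0.0625  0.0374]
 [-0.0759 -0.0623  0.4658]]
-0.05 [0.0641 0.0726]
-0.03 [0.0728 0.0744]
0 [0.0718 0.0736]
0.03 [0.0713 0.0723]
0.06 [0.07   0.0709]
```

View pics/z4.png

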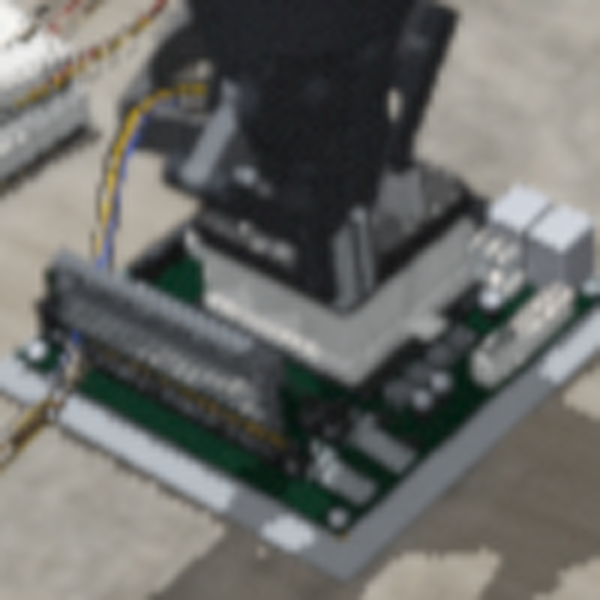

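The latch pad now lies flat at z≈0.030, like the inner one. The module's −y end at zoom (280,400) has risen about 4 mm and its gold contacts are showing. Next I'll move over the module.

Call:
carry_out --twist '[[0,0,0],[0,0,0],[0,0,0],[0,0,0],[0,0,0],[0,0,0],[0,0,0]]' --xyz '[[30,0,0],[60,-1,0],[88,-1,0],[88,-1,0],[88,-1,0],[88,-1,0],[88,-1,0]]' --claw '[0.6,0.6,0.6,0.6,0.6,0.6,0.6]'

```text
time_s: 4.08
tool_pos: [0.4843, 0.1672, 0.1392]
ee_rot: [0.73, 0.684, -0.001, -0.0]
ft_force: [-0.4, 0.2, 0.4]
gripper_width: 0.402
finger_force: 0.0
```

Run:
```python
from cl import *
plan(RAM+[0,0,.019],XB)
snap('scene','s3')
P,I,u=cloud('scene','s3.npz');yb=np.array([.066,.998]);xb=np.array([.998,-.066]);c=np.array([.554,.1526])
q=np.c_[(P[:,:2]-c)@xb,(P[:,:2]-c)@yb,P[:,2]]
for z in(.045,.055,.065):
    m=(abs(q[:,0]+.068)<.014)&(abs(q[:,1]-.011)<.05)&(abs(q[:,2]-z)<.005);print(z,m.sum(),np.percentile(q[m][:,0],[10,50]))
```

```text
t 4.0833 tcp [0.4843 0.1672 0.1392] F [-0.4  0.2  0.4] w 0.402 j6 [ 0.1   0.12  1.88 -0.    1.14  0.16]
xyz [ 1.1  1.1 73.2] twist [-0.08  0.02  0.02]
0.045 88 [-0.0747 -0.0737]
0.055 106 [-0.0743 -0.0731]
0.065 98 [-0.0739 -0.0727]
```

Call:
carry_out --twist '[[0,0,0],[0,0,0],[0,0,0],[0,0,0],[0,0,0],[0,0,0]]' --xyz '[[1,1.3,20],[1,1.3,40],[1,1.3,58],[1,1.3,68],[1,1.3,73],[1,1.3,73]]' --claw '[0.6,0.6,0.6,0.6,0.6,0.6]'

```text
time_s: 4.63
tool_pos: [0.4855, 0.1683, 0.0659]
ee_rot: [0.73, 0.683, -0.001, -0.001]
ft_force: [-0.2, 1.1, -0.3]
gripper_width: 0.4
finger_force: 0.0
```

Call:
carry_out --twist '[[0,0,0],[0,0,0],[0,0,0],[0,0,0],[0,0,0],[0,0,0],[0,0,0],[0,0,0]]' --xyz '[[0,0,0],[0,0,0],[0,0,0],[0,0,0],[0,0,0],[0,0,0],[0,0,0],[0,0,0]]' --claw '[0.75,0.8,0.83,0.86,0.9,0.95,1,1]' --newtons 30

```text
time_s: 5.3
tool_pos: [0.486, 0.1689, 0.0674]
ee_rot: [0.73, 0.684, -0.0, -0.0]
ft_force: [-4.2, -0.4, 7.1]
gripper_width: 0.085
finger_force: 31.1
```

Call:
carry_out --twist '[[0,0,0],[0,0,0],[0,0,0],[0,0,0],[0,0,0],[0,0,0],[0,0,0],[0,0,0]]' --xyz '[[0,0,-3],[0,0,-7],[0,0,-12],[0,0,-25],[0,0,-45],[0,0,-70],[0,0,-90],[0,0,-90]]' --claw '[1,1,1,1,1,1,1,1]'

```text
time_s: 5.97
tool_pos: [0.4894, 0.1692, 0.1619]
ee_rot: [0.73, 0.684, 0.004, 0.003]
ft_force: [0.9, 0.2, -0.6]
gripper_width: 0.088
finger_force: 30.0
```

Call:
carry_out --twist '[[0,0,0],[0,0,0],[0,0,0],[0,0,0]]' --xyz '[[0,0,-10],[0,0,-30],[0,0,-40],[0,0,-40]]' --claw '[1,1,1,1]'

```text
time_s: 6.3
tool_pos: [0.4874, 0.1689, 0.1989]
ee_rot: [0.73, 0.684, 0.002, 0.001]
ft_force: [0.7, -0.1, -1.3]
gripper_width: 0.088
finger_force: 30.0
```

Run:
```python
from cl import *
s=sense();print(s['tool_pos'],s['gripper_width'],s['finger_force'],s['ft_force'])
im,_=snap('scene','s4');snap('top','t4')
R0=R.from_quat(s['ee_rot'])
for n,f in(('scene','s4.npz'),('top','t4.npz')):
    P,I,u=cloud(n,f);q=R0.inv().apply(P-s['tool_pos'])
    m=(abs(q[:,1])<.007)&(abs(q[:,0])<.08)&(abs(q[:,0])>.02)&(q[:,2]>-.02)&(q[:,2]<.06);g=q[m];print(n,m.sum())
    if m.sum()>20:
        for a in range(-70,71,10):
            k=abs(g[:,0]*1000-a)<5
            if k.any():print(a,k.sum(),g[k][:,2].min(),g[k][:,2].max(),np.median(g[k][:,1]))
a=im[130:270,190:330];cv2.imwrite('pics/z5.png',cv2.resize(a,(600,600),interpolation=cv2.INTER_CUBIC)[:,:,::-1])
```

```text
[0.4874 0.1689 0.1989] 0.08788834897857072 30.018159449100494 [ 0.69   -0.1296 -1.2795]
scene 418
-70 4 0.006749376406816306 0.03452885070992028 -0.001048568225196815
-60 59 -0.007580955809765114 0.03642806022230499 -0.0015513587647933403
-50 74 -0.0081781402201358 0.037751271649303114 -0.0032759675003842456
-40 63 -0.006134049922080736 0.0382959228541092 -0.004122317154615767
-30 65 -0.007234851829247376 0.038909894034527936 -0.0039834920746637074
-20 30 -0.0059390100671604315 0.038434522680823466 -0.0042162074162353964
20 5 0.011427549040237205 0.03851265867767976 -0.0014895334854273898
30 30 0.012741533533997948 0.04197184496002481 -0.004200882003069199
40 30 0.011301018805643284 0.03993183010039682 -0.00447663359844405
50 32 0.012071232156824629 0.040128708783401947 -0.0042110748794987884
60 20 0.011737439507106144 0.04243496664939432 -0.0026952762315681023
70 6 0.014739197263118647 0.0375044039791946 -0.000756434821671795
top 116
-70 1 0.02882827724564712 0.02882827724564712 -0.001591497723289222
-60 21 -0.00576287125804027 0.03550089272271054 -0.0013847544627889703
-50 29 -0.006630832779519889 0.031515715861492793 -0.001546762118238738
-40 25 -0.007551775363566456 0.015493330022300716 -0.0018441627225855197
-30 25 -0.006682018114887703 0.017849435709749274 -0.002094500278619116
-20 15 -0.005205196330714666 0.020805541939646822 -0.0006573357753501751
```

View pics/z5.png

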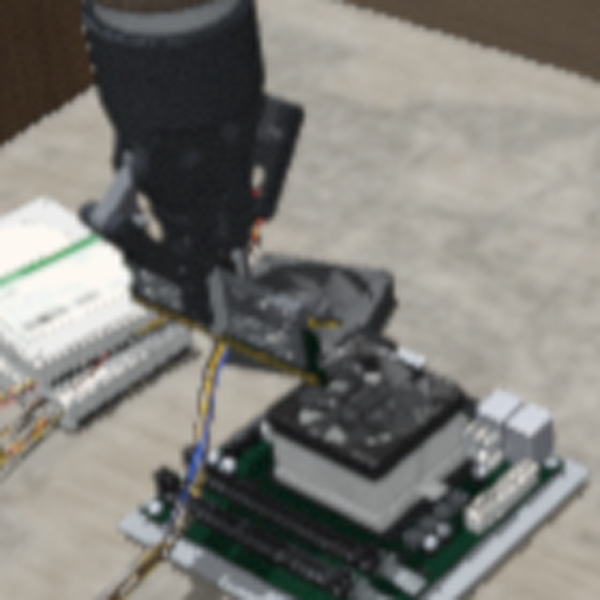

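The picture shows the module held level enough in the fingers, clear of the slot. Its lower edge runs from zoom (135,295) to (320,380). The depth cloud puts the contacts about 35 mm ahead of the TCP, with the lean from the latch still there at about 0.028 rad.

```bash
cat > foc.py <<'E'
from h import *
a,e=np.radians(-11.8),np.radians(25)
X=np.array([np.cos(a)*np.cos(e),np.sin(a)*np.cos(e),np.sin(e)]);Y=np.array([-np.sin(a),np.cos(a),0]);Z=np.cross(X,Y)
F=np.array([.6215,-.2265,.2329])-.139*X
def go(k=.028,cz=.035):
    s=sense();R0=R.from_quat(s['ee_rot']);c0=R0.as_matrix()
    # module axes in tool: ez up=(k,0,-1), ex=tool y (sign), ey=ez x ex
    up=np.array([k,0,-1]);up/=np.linalg.norm(up);sx=np.sign(c0[:,1]@X);ex=np.array([0,sx,0]);ey=np.cross(up,ex)
    R1=R.from_matrix(np.c_[X,Y,Z]@np.c_[ex,ey,up].T)
    tcp=F-R1.apply([0,0,cz]);print('F',F,'tcp target',tcp)
    print('tcp',s['tool_pos'],'t',s['time_s'],'contacts now',s['tool_pos']+R0.apply([0,0,cz]))
    print('xyz',np.round(R0.inv().apply(tcp-s['tool_pos'])*1000,1),'twist',np.round((R0.inv()*R1).as_rotvec(degrees=True),2))
if __name__=='__main__':go()
E
python3 foc.py
```

```text
F [ 0.49818544 -0.20073825  0.17415606] tcp target [ 0.48351173 -0.19867351  0.20586441]
tcp [0.48593501 0.16874842 0.19627812] t 6.4 contacts now [0.48591981 0.16874591 0.16127812]
xyz [-366.8   21.4   -9.6] twist [-25.09  -0.18   7.6 ]
```

Call:
carry_out --twist '[[0,0,0],[-1,0,0.5],[-3,0,1],[-5,0,1.5],[-7,0,2.5],[-9,0,3],[-11,0,3.5],[-13,0,4]]' --xyz '[[-10,1,-5],[-30,2,-10],[-55,3,-15],[-80,5,-20],[-105,6,-25],[-130,8,-28],[-155,9,-30],[-180,10,-30]]' --claw '[1,1,1,1,1,1,1,1]'

```text
time_s: 7.07
tool_pos: [0.4838, -0.0132, 0.2264]
ee_rot: [0.748, 0.653, 0.077, 0.083]
ft_force: [0.4, -1.1, -0.4]
gripper_width: 0.087
finger_force: 30.0
```

```bash
python3 foc.py
```

```text
F [ 0.49818544 -0.20073825  0.17415606] tcp target [ 0.48351173 -0.19867351  0.20586441]
tcp [ 0.48380311 -0.01315135  0.22644982] t 7.0667 contacts now [ 0.49165894 -0.01396663  0.19235259]
xyz [-184.    19.6   24.3] twist [-12.03  -0.13   3.57]
```

Call:
carry_out --twist '[[-2,0,0.5],[-4,0,1],[-6,0,2],[-8,0,2.5],[-10,0,3],[-11,0,3.5],[-12,0,3.6],[-12,0,3.6]]' --xyz '[[-25,2,3],[-50,5,6],[-80,8,9],[-110,11,12],[-140,15,17],[-165,18,21],[-180,19,24],[-184,19.6,24]]' --claw '[1,1,1,1,1,1,1,1]'

```text
time_s: 7.73
tool_pos: [0.4823, -0.1991, 0.2045]
ee_rot: [0.757, 0.617, 0.147, 0.157]
ft_force: [-0.8, -0.8, -0.5]
gripper_width: 0.086
finger_force: 30.0
```

Call:
carry_out --twist '[[0,0,0],[0,0,0],[0,0,0]]' --xyz '[[0,0,0],[0,0,0],[0,0,0]]' --claw '[1,1,1]'

```text
time_s: 7.98
tool_pos: [0.4841, -0.196, 0.2063]
ee_rot: [0.755, 0.619, 0.148, 0.157]
ft_force: [0.3, 0.4, -0.9]
gripper_width: 0.087
finger_force: 30.0
```

Run:
```python
from cl import *
import foc
foc.go()
im,_=snap('scene','s5');snap('top','t5');s=sense();R0=R.from_quat(s['ee_rot'])
for n,f in(('scene','s5.npz'),('top','t5.npz')):
    P,I,u=cloud(n,f);q=R0.inv().apply(P-s['tool_pos'])
    m=(abs(q[:,1])<.008)&(abs(q[:,0])<.08)&(abs(q[:,0])>.017)&(q[:,2]>-.02)&(q[:,2]<.06);g=q[m];print(n,m.sum())
    for a in range(-70,71,10):
        k=abs(g[:,0]*1000-a)<5
        if k.any():print(a,k.sum(),g[k][:,2].min(),g[k][:,2].max(),np.median(g[k][:,1]))
X=foc.X;F=foc.F
for Q in (F,F+.11*X,F+.11*X+.04*X): cv2.circle(im,tuple(int(round(v)) for v in proj('scene',Q)[0]),1,(255,0,0),-1)
cv2.imwrite('pics/z6.png',cv2.resize(im[130:280,340:490],(600,600),interpolation=cv2.INTER_CUBIC)[:,:,::-1])
```

```text
F [ 0.4982 -0.2007  0.1742] tcp target [ 0.4835 -0.1987  0.2059]
tcp [ 0.4841 -0.196   0.2063] t 7.9833 contacts now [ 0.4987 -0.1979  0.1745]
xyz [-2.7 -0.2  0.3] twist [-0.12 -0.21  0.02]
scene 294
-70 9 0.006701914231507439 0.03351360871463689 -0.002180766481279233
-60 52 -0.004661294642755851 0.03850186097598353 -0.002627404266639536
-50 69 -0.0070083825347128795 0.036318792451285165 -0.004046724430575767
-40 58 -0.008277409820895842 0.04094747522785725 -0.0037552516477908325
-30 57 -0.006666225893356759 0.03878115529351496 -0.003781277661596399
-20 47 -0.007456702955402009 0.028242872072398655 -0.0038004795235564814
70 2 0.017171115635218 0.019403241829203773 -0.0007432471760766733
top 280
-70 2 0.012069541877315092 0.02647684314826766 0.0010525994836114983
-60 18 -0.004372624852208031 0.040379588187902826 0.001011965757008413
-50 37 -0.007711997958974889 0.03001170600683739 0.0036714674460714782
-40 22 -0.0036527155769523704 0.029225337365645195 0.004142005948947747
-30 2 0.012062890216732975 0.020776451227116823 0.003980417256773006
20 35 -0.0047186093974781835 0.02995290106908871 0.003595432037030302
30 39 -0.007500524366124485 0.030655752371396332 0.0037004940356448043
40 42 -0.00554946027654823 0.03092944247448481 0.003817210323708279
50 41 -0.004439884924120139 0.030173271192018545 0.0036911124303482677
60 36 -0.004957681396601743 0.03803739925473907 0.0012046035659872803
70 6 0.010463411798211107 0.04200990912887662 0.0008700083829553523
```

View pics/z6.png

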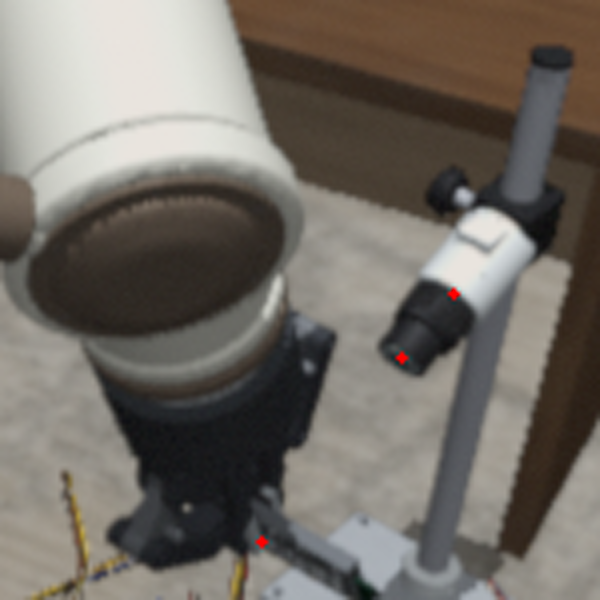

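The module hangs in front of the lens. The focus dot at zoom (262,542) lies on the module's mid-length, and the lens dot at (402,357) lies on the glass. I'll make a last 2.5 mm nudge, let it settle and hand in.

Call:
carry_out --twist '[[0,0,0],[0,0,0],[0,0,0],[0,0,0],[0,0,0],[0,0,0],[0,0,0],[0,0,0]]' --xyz '[[-1,0,0],[-2,0,0],[-2.5,0,0],[-2.5,0,0],[-2.5,0,0],[-2.5,0,0],[-2.5,0,0],[-2.5,0,0]]' --claw '[1,1,1,1,1,1,1,1]'

```text
time_s: 8.75
tool_pos: [0.4836, -0.1994, 0.2063]
ee_rot: [0.756, 0.618, 0.148, 0.158]
ft_force: [-0.3, -0.2, -1.4]
gripper_width: 0.087
finger_force: 30.0
```

```bash
python3 -c "
import foc
foc.go()
from bench import *
print(sense()['finger_force'],abs(sense()['joint_velocities']).max())
print(finish_job())"
```

```text
F [ 0.49818544 -0.20073825  0.17415606] tcp target [ 0.48351173 -0.19867351  0.20586441]
tcp [ 0.48360324 -0.19939531  0.20631009] t 8.75 contacts now [ 0.49825268 -0.20135127  0.17458364]
xyz [ 0.7 -0.4  0.3] twist [-0.08 -0.17 -0.04]
30.02162754535675 0.0018370821466646454
the job is handed in; nothing more can be done
None
```

I pressed the latch open, lifted the module out and handed the job in at 8.75 s, with the module gripped at 30 N in front of the lens, about 1 mm from my measured focus point; the hand-in returned no verdict.

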